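Pack the flask row into the gift box in reverse order

TASK

The four flasks of a sample set stand in a row on the wooden rack. Pack them into the four compartments of the open black gift box in reverse order: the flask at the rack's left end goes into the compartment at the box's right end, the next one beside it, and so on, one flask to a compartment. Set each down gently, standing upright on the compartment's floor, without tipping or dropping any.

Things in the scene. Friction and masses are not known exactly. Their poses are not given: they have to be found in the camera images.
- flask_tall: Loose slim vacuum flask, 145 mm tall: steel body 50 mm in diameter up to 86 mm, sloping shoulder to 98 mm, then a straight black cap 38 mm in diameter from 98 to 144 mm above its underside (grip the cap at about 128 mm). About 0.26 kg. Origin: centre of its underside; z is up its axis; its yaw is arbitrary and carries no meaning.
- flask_tumbler: Loose straight all-steel tumbler, 54 mm in diameter up to 106 mm, then a steel lid 56 mm in diameter up to 118 mm with a black disc and a small raised steel bar (26 x 10 mm, up to 123 mm) on top. Grip it by the body at about 85 mm above its underside. About 0.28 kg. Origin: centre of its underside; z is up its axis; its yaw is arbitrary and carries no meaning.
- flask_bullet: Loose narrow all-steel bullet flask, straight 44 mm in diameter up to 84 mm with a black line at 63 to 66 mm, then a dome up to 100 mm. Grip it at about 65 mm above its underside. About 0.18 kg. Origin: centre of its underside; z is up its axis; its yaw is arbitrary and carries no meaning.
- flask_jar: Loose squat steel food jar with a wide ribbed black lid, straight 58 mm in diameter (about 61 mm over the ribs, which are only seen) and 86 mm tall, the lid being the top 26 mm. Grip it at about 64 mm above its underside. About 0.27 kg. Origin: centre of its underside; z is up its axis; its yaw is arbitrary and carries no meaning.
- seat_tall: The cork square, 74 x 74 x 4 mm, on the wooden rack under the slim tall flask at the start (which it tells: which place in the row that flask came from). It is fixed to the rack and stays there. Origin: centre of its underside, 12 mm above the table; axes as the rack's. The flask stands on its top within 5 mm of its centre.
- seat_tumbler: The cork square, 74 x 74 x 4 mm, on the wooden rack under the tumbler at the start (which it tells: which place in the row that flask came from). It is fixed to the rack and stays there. Origin: centre of its underside, 12 mm above the table; axes as the rack's. The flask stands on its top within 5 mm of its centre.
- seat_bullet: The cork square, 74 x 74 x 4 mm, on the wooden rack under the bullet flask at the start (which it tells: which place in the row that flask came from). It is fixed to the rack and stays there. Origin: centre of its underside, 12 mm above the table; axes as the rack's. The flask stands on its top within 5 mm of its centre.
- seat_jar: The cork square, 74 x 74 x 4 mm, on the wooden rack under the food jar at the start (which it tells: which place in the row that flask came from). It is fixed to the rack and stays there. Origin: centre of its underside, 12 mm above the table; axes as the rack's. The flask stands on its top within 5 mm of its centre.
- rack: Fixed low wooden rack the flasks start on: a board 100 mm (its x) by 326 mm (its y) and 12 mm thick, with a 36 mm high, 8 mm thick cheek at each end and open long sides. The four cork seats lie along its y axis at y = -120, -40, +40 and +120 mm; which flask's seat is at which place changes with every start. Origin: centre of the underside, on the table; its y runs roughly to the robot's left. It may stand left or right of the gift box.
- giftbox: Fixed open black gift box the flasks go into: 90 mm (its x) by 326 mm (its y), floor 4 mm thick, walls 6 mm thick and 25 mm high, divided into four grey-lined compartments in a row, each 78 mm (x) by 74 mm (y), centred at y = -120, -40, +40 and +120 mm. Origin: centre of the underside, on the table; its y runs roughly to the robot's left, so its +y end is the left end as seen from the robot, just as on the rack.
Things that resemble listed ones, but are neither listed nor needed, are in the scene too. What is shaped like the flask_tumbler but blue or purple is not meant. Leave any purple look-alike of the flask_jar alone.

How it is judged:
By the outcome, as a careful person would: the job done as asked, in the order asked, and still so for the second after the job is handed in, with the robot touching nothing.
It also fails if it takes over 96 s, if anything falls off the work surface, if the arm or the gripper's body presses on something with over 40 N, if the wrist force passes 120 N, or if a joint passes its speed limit or range.

ROBOT

A 6-joint arm with a two-finger parallel gripper is mounted at the origin on the work surface. World frame = base frame: x ahead of the robot, y to its left, z up, the work surface at z = 0. Lengths are in m, angles in rad, forces in N, time in s.
With the tool pointing down it reaches from about 0.4 to 0.825 m from the base axis. Payload 7 kg.
Tool frame: the origin (TCP) lies midway between the tips of the shut fingers; the grasp point (between the pads) lies 19 mm behind it; z points along the fingers, x is the direction in which the jaws open and shut, and the axes are right-handed (so a half turn about z gives the same grasp; the last joint's range is limited). The gripper opens to 88 mm and grips with 3 to 60 N. Pads are 19 mm wide; open, the fingers measure 130 mm over their backs; the gripper's body (78 mm by 193 mm) begins 47 mm behind the grasp point.
Start: joints at [1.406, 0.359, 0.012, 0, -1.224, -0.288], TCP at [0.295, 0.607, 0.191] pointing down, gripper open.
Joint ranges: [-3.07, 3.07], [-1.43, 2.12], [-1.02, 1.25], [-3.03, 1.67], [-3.05, -0], [-3.03, 3.03]. Speed limits (rad/s): [2.39, 2.39, 3.01, 3.14, 3.14, 3.14].

INTERFACE

Orientations are given as [roll, pitch, yaw] about the fixed x, y, z axes, in that order (R = Rz(yaw) Ry(pitch) Rx(roll)).
In Python, from station import status, eyes, workorder gives the robot as it stands.
- The arm moves only by the shell command python3 -m jog 'ROWS' [OPENING] [FORCE]. ROWS is JSON, a list of rows, each a list of 6 numbers: the shift along the world's x, y, z in mm, then the turn, a rotation vector about the world's x, y, z in rad. A call has 1 to 12 rows; each row shifts and turns the pose as measured when the row begins; what a row does not reach is not made up. A row lasts 1/10 s, in which the tool goes at most 50 mm and 8.59 degrees, less where a joint would pass 70% of its speed; a pose out of reach is approached as far as the arm can. A call with a gripper value outside its range is refused whole. OPENING is the opening, from 0 (shut) to 1 (fully open), set as the call begins (- or left out, the last holds). The fingers move at their own pace and stop on an object; FORCE is the grip in N (left out, the last holds). Time passes only in rows, so rows that do not move let the fingers close. It gives the time, the measured TCP pose, the force and the opening at its end, in the units of the state.
- status.get_state(): the state, without advancing time (a new reading comes with each control period).
- eyes.grab_frame(name): name is "side" or "top"; returns the picture (400x640x3 uint8, blue, green, red); there is no depth.
- eyes.calibration(name): a dict with "camera_matrix" (3x3 intrinsics, pixels), "cam_to_world" (4x4, takes a point from camera to world coordinates). Camera axes: x right, y up, looking along -z (the intrinsics and any distortion apply to the point x, -y, -z); pixel columns grow to the right and rows downward; lengths in m; the calibration is good to about 2 mm. A picture is of the moment at which its call begins. calibration takes no time and is no camera call.
- workorder.job_done(): hands the job in, once; it reports no verdict.
The state is a dict: "t": time; "q": joint angles; "qd": joint speeds; "joint_efforts": joint torques, N m; "eef_pos": TCP position; "ee_rot": TCP orientation; "force": force on the tool from outside, world axes, zero at the start; "moment": the same for the moment, N m; "width": finger opening in m.
Only numpy, scipy, OpenCV 4.12 (cv2) and the standard library are available. Lean on these libraries where they do the work, as an engineer would, in place of code of your own. Each camera call takes 0.05 s, during which the arm holds its last target. There are 200 camera calls.

## Working session

There is one attempt and no reset: what is moved stays moved. The work goes in short steps, Python scripts to look and compute and a shell command to move; the robot and the scene stay as the last step left them, time stands still between calls to the robot, and variables do not carry over. Pictures are saved under pics/ and viewed, about 12 in all and at most 16, crops included, and the job is handed in when it is done.

```bash
ls; mkdir -p pics; python3 - <<'E'
from station import status, eyes
import cv2, numpy as np
s=status.get_state(); print({k:np.round(v,3).tolist() for k,v in s.items()})
for n in("top","side"):
    cv2.imwrite(f"pics/{n}0.png",eyes.grab_frame(n)); c=eyes.calibration(n); print(n,{k:np.round(v,4).tolist() for k,v in c.items()})
E
```

```text
pics
{'t': 0.0, 'q': [1.406, 0.359, 0.011, -0.0, -1.224, -0.288], 'qd': [-0.001, -0.0, -0.001, 0.001, 0.002, -0.0], 'joint_efforts': [-0.001, -58.272, 29.305, 6.997, 0.007, -0.0], 'eef_pos': [0.295, 0.606, 0.19], 'ee_rot': [-3.141, -0.002, -2.024], 'force': [-0.693, -0.067, 0.198], 'moment': [-0.051, 0.027, -0.031], 'width': 0.088}
top {'camera_matrix': [[388.5885, 0.0, 319.7576], [0.0, 388.5885, 197.592], [0.0, 0.0, 1.0]], 'cam_to_world': [[-0.0269, 0.9984, -0.0501, 0.4225], [-0.9992, -0.0255, 0.0292, 0.0674], [0.0279, 0.0508, 0.9983, 1.0399], [0.0, 0.0, 0.0, 1.0]]}
side {'camera_matrix': [[433.9525, 0.0, 316.6795], [0.0, 433.9525, 191.3661], [0.0, 0.0, 1.0]], 'cam_to_world': [[0.8631, 0.3691, -0.3446, 0.0589], [-0.5048, 0.615, -0.6058, -0.7088], [-0.0116, 0.6968, 0.7171, 0.9303], [0.0, 0.0, 0.0, 1.0]]}
```

View pics/top0.png

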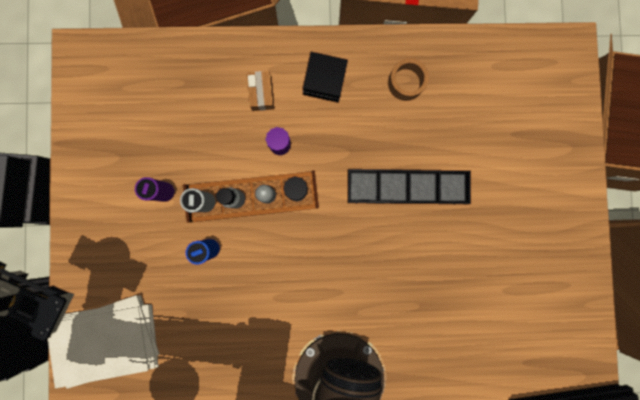

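View pics/side0.png

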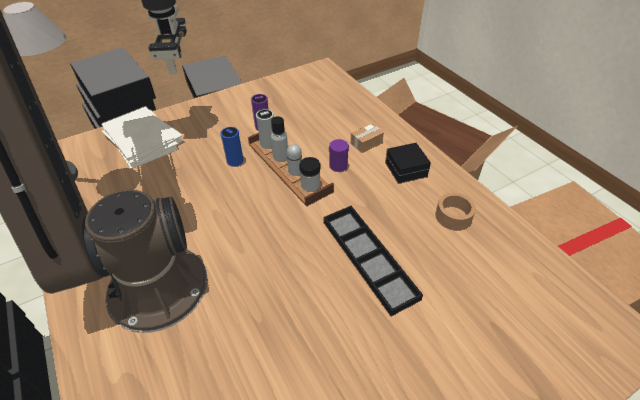

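The top view shows the rack at left with, left to right, the tumbler (193,200), tall (228,197), bullet (265,194) and jar (296,188). The box is on the right, with compartments at x≈364, 394, 423 and 453, row 186. Look-alikes: a purple tumbler (150,189), a blue tumbler (200,250) and a purple jar (278,140). None of them is on the rack. I'll confirm this in an enlarged crop and take corners from it.

```bash
cat > h.py <<'E'
import numpy as np, cv2
from station import eyes,status
def ray(n,uv):
    c=eyes.calibration(n);K=np.array(c["camera_matrix"]);T=np.array(c["cam_to_world"])
    d=np.linalg.inv(K)@[uv[0],uv[1],1]; return T[:3,3],T[:3,:3]@(d*[1,-1,-1])
def onplane(n,uv,z):
    o,d=ray(n,uv); return (o+d*(z-o[2])/d[2])[:2]
def proj(n,p):
    c=eyes.calibration(n);K=np.array(c["camera_matrix"]);T=np.array(c["cam_to_world"])
    q=T[:3,:3].T@(np.array(p)-T[:3,3])*[1,-1,-1]; return (K@q/q[2])[:2]
E
python3 - <<'E'
from h import *
im=cv2.imread("pics/top0.png")
a=cv2.resize(im[120:275,130:330],None,fx=4,fy=4,interpolation=cv2.INTER_CUBIC)[:600]
cv2.imwrite("pics/crop_rack.png",a)
# box: dark contour
b=im[150:220,335:485]; m=(b.max(2)<45).astype(np.uint8)
cs,_=cv2.findContours(m,cv2.RETR_EXTERNAL,cv2.CHAIN_APPROX_NONE); c=max(cs,key=cv2.contourArea)
r=cv2.minAreaRect(c); P=cv2.boxPoints(r)+[335,150]; W=np.array([onplane("top",p,.025) for p in P])
print(P.round(1).tolist(),W.round(4).tolist(),"ctr",W.mean(0).round(4), [np.linalg.norm(W[i]-W[i-1]).round(3) for i in range(4)])
# compartments: grey floor blobs
g=((b.max(2)>=55)&(b.max(2).astype(int)-b.min(2)<25)).astype(np.uint8)
for c in cv2.findContours(g,cv2.RETR_EXTERNAL,cv2.CHAIN_APPROX_NONE)[0]:
    if cv2.contourArea(c)>200:
        (u,v),wh,an=cv2.minAreaRect(c); print("comp",round(u+335,1),round(v+150,1),wh,an,onplane("top",(u+335,v+150),.006).round(4))
E
```

```text
[[349.0, 202.0], [349.0, 170.0], [469.0, 170.0], [469.0, 202.0]] [[0.4599, -0.0386], [0.5441, -0.0412], [0.5366, -0.3604], [0.4517, -0.3565]] ctr [ 0.4981 -0.1992] [np.float64(0.318), np.float64(0.084), np.float64(0.319), np.float64(0.085)]
comp 452.0 187.0 (26.0, 24.0) 90.0 [ 0.4938 -0.32  ]
comp 422.5 187.0 (26.0, 25.0) 90.0 [ 0.4958 -0.2399]
comp 392.5 186.5 (27.0, 25.0) 90.0 [ 0.4992 -0.1588]
comp 363.0 186.5 (27.0, 26.0) 90.0 [ 0.5011 -0.0794]
```

View pics/crop_rack.png

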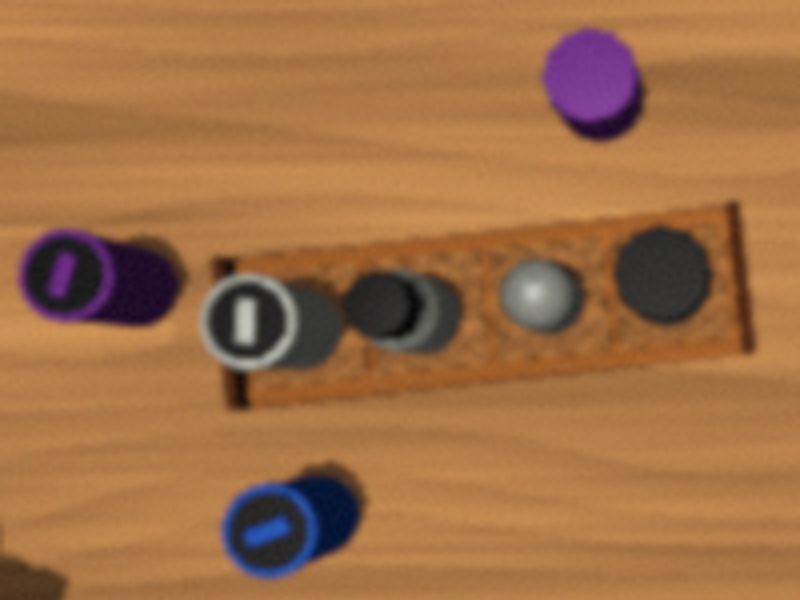

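The crop confirms it. The steel tumbler with the steel lid and bar is at (249,321) in the crop, the black tall cap at (380,304), the steel dome at (541,296) and the black jar lid at (663,275), all on cork. The purple and blue ones stand off the rack and stay untouched.

```bash
python3 - <<'E'
from h import *
F={"tumbler":((249,321),.134),"tall":((380,304),.160),"bullet":((541,298),.095),"jar":((663,275),.102)}
W={k:onplane("top",np.array(p)/4+[129.6,119.6],z) for k,(p,z) in F.items()}
for k in W: print(k,W[k].round(4),"r",np.hypot(*W[k]).round(3))
k=list(W); print([np.linalg.norm(W[k[i]]-W[k[i+1]]).round(4) for i in range(3)])
P=np.array(list(W.values())); f=np.polyfit(P[:,1],P[:,0],1); print("slope dx/dy",f, "resid",(P[:,0]-np.polyval(f,P[:,1])).round(4))
for p in((737,203),(752,350),(215,258),(234,408)): print(onplane("top",np.array(p)/4+[129.6,119.6],.036).round(4))
# side-view check overlay
im=cv2.imread("pics/side0.png")
for n,(x,y) in W.items():
    for z in(.016,F[n][1]):
        u=proj("side",(x,y,z)); cv2.circle(im,tuple(int(round(a)) for a in u),1,(0,0,255),-1)
for x,y in((.4938,-.32),(.4958,-.2399),(.4992,-.1588),(.5011,-.0794)):
    u=proj("side",(x,y,.004)); cv2.circle(im,tuple(int(round(a)) for a in u),1,(0,0,255),-1)
cv2.imwrite("pics/side_chk.png",cv2.resize(im[80:320,220:440],None,fx=2.5,fy=2.5,interpolation=cv2.INTER_CUBIC))
E
```

```text
tumbler [0.4703 0.337 ] r 0.579
tall [0.4766 0.256 ] r 0.541
bullet [0.4818 0.1728] r 0.512
jar [0.4934 0.0983] r 0.503
[np.float64(0.0812), np.float64(0.0833), np.float64(0.0754)]
slope dx/dy [-0.09292997  0.50058875] resid [ 0.001  -0.0002 -0.0027  0.002 ]
[0.544  0.0515]
[0.4484 0.0443]
[0.5165 0.3873]
[0.42   0.3762]
```

View pics/side_chk.png

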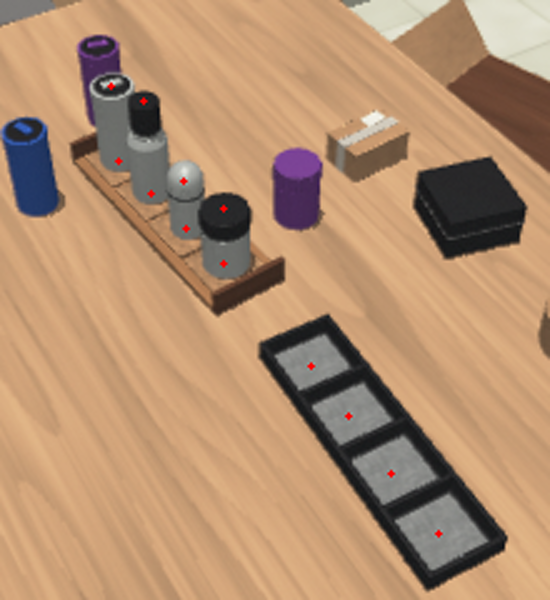

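All the points land where they should in the side view too: flask tops and feet, and the compartment floors. Spacing is about 80 mm and rack yaw ≈ +0.09. I'll start with the jar, jaws along the rack's x.

```bash
python3 -m jog '[[16,-42,2,0,0,-0.085],[16,-42,2,0,0,-0.085],[16,-42,2,0,0,-0.085],[16,-42,2,0,0,-0.085],[16,-42,2,0,0,-0.085],[16,-42,2,0,0,-0.085],[16,-42,2,0,0,-0.085],[16,-42,2,0,0,-0.085],[17,-43,2,0,0,-0.085],[17,-43,2,0,0,-0.085],[17,-43,0,0,0,-0.085],[17,-43,0,0,0,-0.085]]' 1 20
```

```text
t: 1.3
eef_pos: [0.4904, 0.0811, 0.2052]
ee_rot: [-3.14, -0.008, -3.075]
force: [0.8, -0.0, 0.7]
width: 0.0875
```

```bash
python3 -m jog '[[2,16,0,0,0,0.026],[0,0,0,0,0,0]]'
```

```text
t: 1.5
eef_pos: [0.4936, 0.0899, 0.2047]
ee_rot: [-3.139, -0.01, -3.063]
force: [-0.8, -0.3, -0.2]
width: 0.0878
```

```bash
python3 -m jog '[[0,7,-10,0,0.008,0.014],[0,0,-30,0,0,0],[0,0,-30,0,0,0],[0,0,-30,0,0,0],[0,0,0,0,0,0]]'
```

```text
t: 2.0
eef_pos: [0.4914, 0.1013, 0.0997]
ee_rot: [-3.141, -0.019, -3.039]
force: [-0.5, -0.1, 0.2]
width: 0.0875
```

```bash
python3 -m jog '[[2,-4,-10,0,-0.018,-0.01],[0,0,-28,0,0,0],[0,0,0,0,0,0]]'; python3 -c "
from h import *
print(status.get_state()); cv2.imwrite('pics/s1.png',cv2.resize(eyes.grab_frame('side')[100:300,200:440],None,fx=3,fy=3))"
```

```text
t: 2.3
eef_pos: [0.4936, 0.1005, 0.0626]
ee_rot: [-3.138, -0.0, -3.042]
force: [0.5, -0.2, -0.0]
width: 0.0877
{'t': 2.3, 'q': array([ 0.59398611,  0.20561602, -0.53270835,  0.0037348 , -0.83449421,
       -0.49733983]), 'qd': array([ 0.0145206 , -0.06402917,  0.06942579,  0.03241027, -0.06512157,
       -0.00289511]), 'joint_efforts': array([-2.99120997e-02, -3.95435393e+01,  2.32943219e+01,  5.69661811e+00,
        1.07352689e+00, -6.22047839e-03]), 'eef_pos': array([0.49363021, 0.10054839, 0.06259298]), 'ee_rot': array([-3.13819859e+00, -4.62479575e-04, -3.04243624e+00]), 'force': array([ 0.54451463, -0.23528537, -0.03290718]), 'moment': array([-0.03550337,  0.04762183,  0.0330798 ]), 'width': 0.08765273016651337}
```

View pics/s1.png

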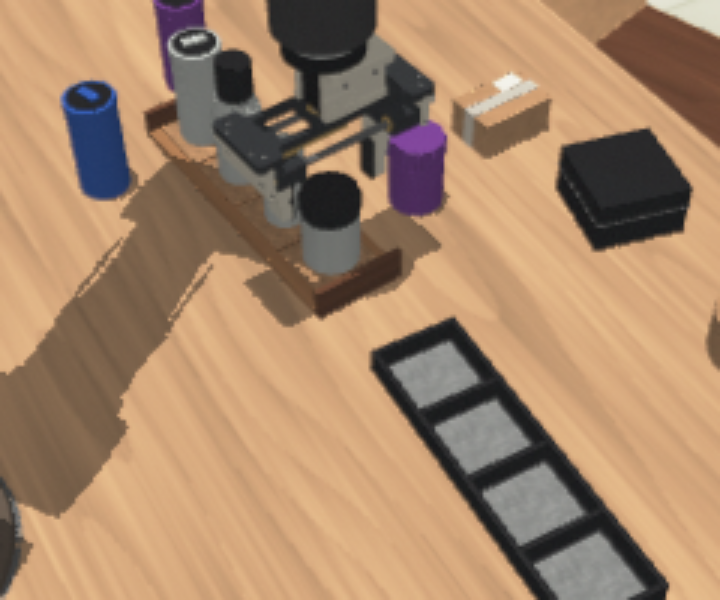

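The gripper looks further back (toward the bullet) than the reported TCP suggests, so I'll check by projecting before closing.

```bash
python3 - <<'E'
from h import *
s=status.get_state(); p=s["eef_pos"]; print(p, s["ee_rot"])
from scipy.spatial.transform import Rotation as R
X=R.from_euler("xyz",s["ee_rot"]).as_matrix(); 
top=eyes.grab_frame("top"); im=eyes.grab_frame("side")
for n,i in(("side",im),("top",top)):
    for o in((0,0,0),(.054,0,0),(-.054,0,0),(0,0,-.066)):
        u=proj(n,p+X@np.array(o)); print(n,o,u.round(1)); cv2.circle(i,tuple(int(round(a)) for a in u),1,(0,0,255),-1)
a=cv2.resize(im[90:220,240:380],(560,520)); b=cv2.resize(top[130:260,170:340],(680,520))
cv2.imwrite("pics/s2.png",cv2.resize(np.hstack([a,b]),(800,336)))
E
```

```text
[0.49523241 0.1011375  0.06463349] [-3.13886571e+00  2.56675751e-03 -3.04180769e+00]
side (0, 0, 0) [309.  172.1]
side (0.054, 0, 0) [293.6 179.9]
side (-0.054, 0, 0) [323.9 164.6]
side (0, 0, -0.066) [308.4 154.9]
top (0, 0, 0) [294.7 188.8]
top (0.054, 0, 0) [297.4 210.1]
top (-0.054, 0, 0) [292.1 167.5]
top (0, 0, -0.066) [293.6 186.8]
```

View pics/s2.png

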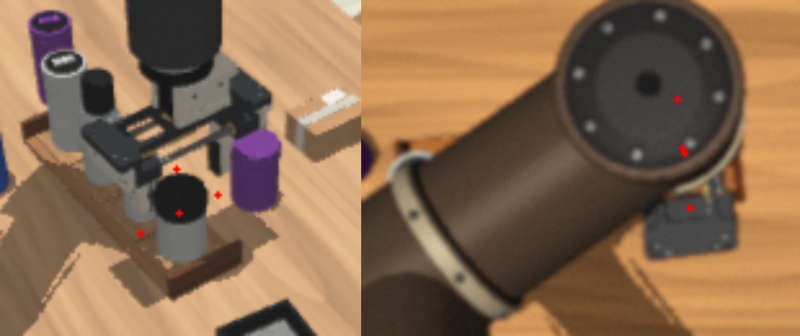

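```bash
python3 - <<'E'
from h import *
im=eyes.grab_frame("side")
a=cv2.resize(im[105:205,250:370],None,fx=6,fy=6,interpolation=cv2.INTER_CUBIC)
cv2.imwrite("pics/s3.png",np.clip(a*1.5,0,255).astype(np.uint8))
E
```

```text
(no output)
```

View pics/s3.png

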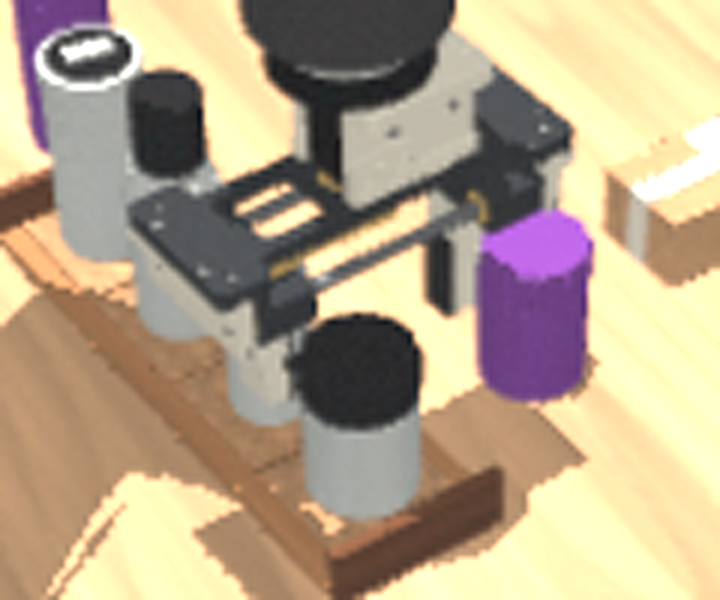

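```bash
python3 - <<'E'
from h import *
def tri(a,b):
    o1,d1=ray("side",a);o2,d2=ray("top",b)
    k=np.linalg.lstsq(np.c_[d1,-d2],o2-o1,rcond=None)[0]; p,q=o1+d1*k[0],o2+d2*k[1]; return ((p+q)/2).round(4),np.linalg.norm(p-q).round(4)
S=lambda u,v:(250+u/6,105+v/6); T=lambda u,v:(170+(u-361)/2.58,130+v/2.58)
print("+y outer corner",tri(S(130,208),T(645,258))); print("-y outer corner",tri(S(225,305),T(737,250)))
for u in (S(290,403),S(440,310)): 
    for z in(.063,.093): print(u,z,onplane("side",u,z).round(4))
s=status.get_state();print(s["eef_pos"],s["q"])
print("purple jar",onplane("top",(278,140),.086), proj("side",(*onplane("top",(278,140),.086),.086)))
E
```

```text
+y outer corner (array([0.3991, 0.1287, 0.2065]), np.float64(0.0041))
-y outer corner (array([0.4046, 0.0519, 0.2049]), np.float64(0.0064))
(298.3333333333333, 172.16666666666669) 0.063 [0.4692 0.1187]
(298.3333333333333, 172.16666666666669) 0.093 [0.455 0.09 ]
(323.3333333333333, 156.66666666666666) 0.063 [0.5667 0.1396]
(323.3333333333333, 156.66666666666666) 0.093 [0.5492 0.1103]
[0.49666575 0.1014937  0.06611318] [ 0.59287634  0.20167245 -0.52837972  0.00502271 -0.83587136 -0.49739443]
purple jar [0.61538085 0.13881678] [337.28083777 145.57315861]
```

```bash
python3 - <<'E'
from h import *
from scipy.spatial.transform import Rotation as R
im=cv2.imread("pics/side0.png"); X=R.from_euler("xyz",[-3.141,-.002,-2.024]).as_matrix(); p=np.array([.295,.606,.19])
a=cv2.convertScaleAbs(cv2.resize(im[0:100,120:220],None,fx=6,fy=6,interpolation=cv2.INTER_CUBIC),alpha=1.5)
for i,o in enumerate([(0,0,0),(.044,0,0),(-.044,0,0),(.044,0,-.066),(-.044,0,-.066),(.0965,.039,-.066),(-.0965,.039,-.066),(.0965,-.039,-.066)]):
    u=(proj("side",p+X@np.array(o))-[120,0])*6; cv2.circle(a,tuple(int(round(v)) for v in u),3,(0,0,255) if i<3 else (0,255,0),-1)
cv2.imwrite("pics/s4.png",a)
E
```

```text
(no output)
```

View pics/s4.png

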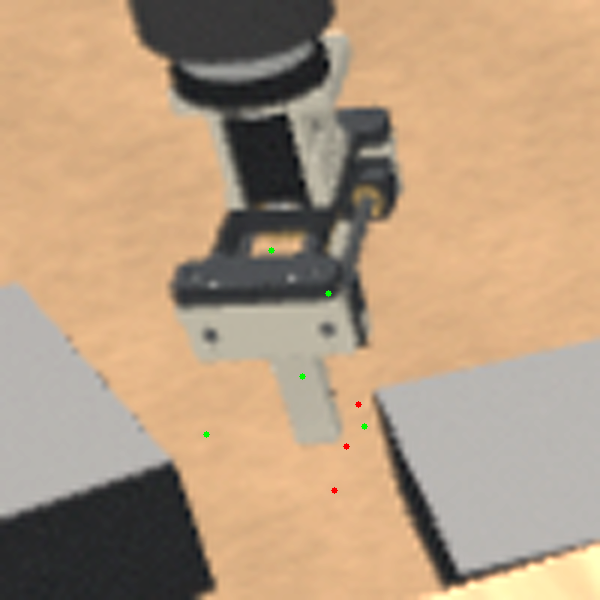

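Both pictures put the fingertips about 30 mm higher than the reported TCP, while the horizontal position agrees. I'll go 20 mm lower, which is safe under either reading, and look again.

```bash
python3 -m jog '[[0,-2,-10,0,0,0],[0,0,-10,0,0,0],[0,0,0,0,0,0]]'; python3 - <<'E'
from h import *
im=eyes.grab_frame("side")
a=cv2.resize(im[105:205,250:370],None,fx=6,fy=6,interpolation=cv2.INTER_CUBIC)
p=status.get_state()["eef_pos"]; print(p, status.get_state()["force"])
a=np.clip(a*1.5,0,255).astype(np.uint8)
for dz in (0,.019,.066):
    u=(proj("side",p+[0,0,dz])-[250,105])*6; cv2.circle(a,tuple(int(round(v)) for v in u),3,(0,0,255),-1)
cv2.imwrite("pics/s5.png",a)
E
```

```text
t: 2.8
eef_pos: [0.4982, 0.1004, 0.0474]
ee_rot: [3.14, 0.01, -3.042]
force: [-0.3, -0.4, -0.5]
width: 0.0877
[0.49854615 0.10054422 0.04790874] [0.3792314  0.07079911 0.33976142]
```

View pics/s5.png

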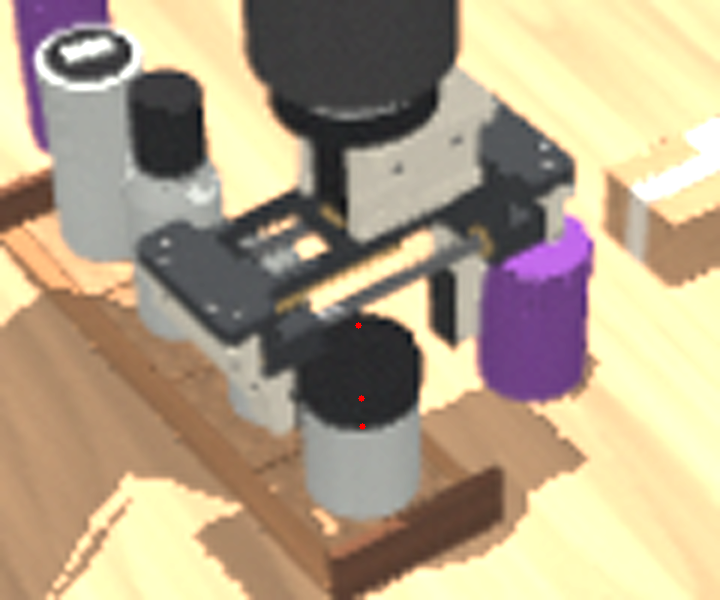

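```bash
python3 -m jog '[[-4,-2,-6,0,0.01,0],[0,0,-6,0,0,0],[0,0,0,0,0,0]]'
```

```text
t: 3.15
eef_pos: [0.4943, 0.0982, 0.0351]
ee_rot: [3.139, 0.0, -3.042]
force: [0.3, -0.3, 0.9]
width: 0.088
```

No contact, as the pictures predicted. Closing.

```bash
python3 -m jog '[[0,0,0,0,0,0],[0,0,0,0,0,0],[0,0,0,0,0,0],[0,0,0,0,0,0],[0,0,0,0,0,0],[0,0,0,0,0,0]]' 0.5 20; python3 - <<'E'
from h import *
im=eyes.grab_frame("side")
a=np.clip(cv2.resize(im[105:205,250:370],None,fx=6,fy=6,interpolation=cv2.INTER_CUBIC)*1.5,0,255).astype(np.uint8)
cv2.imwrite("pics/s6.png",a)
E
```

```text
t: 3.75
eef_pos: [0.4944, 0.0982, 0.0351]
ee_rot: [3.139, 0.0, -3.042]
force: [0.1, -0.2, -2.2]
width: 0.0577
```

View pics/s6.png

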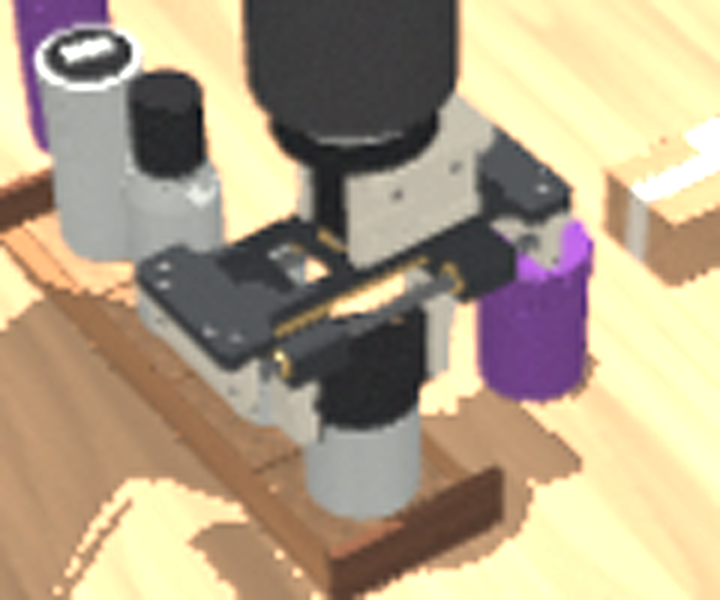

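The jar is held at a width of 57.7 mm. Lifting it over to the left compartment.

```bash
python3 -m jog '[[0,0,20,0,0,0],[0,0,25,0,0,0],[0,0,20,0,0,0],[1,-20,0,0,0,-0.02],[1,-30,0,0,0,-0.02],[1,-30,0,0,0,-0.02],[1,-30,0,0,0,-0.02],[1,-30,0,0,0,-0.02],[1,-20,0,0,0,-0.02],[0,-10,0,0,0,0],[0,0,0,0,0,0]]'
```

```text
t: 4.9
eef_pos: [0.4945, -0.078, 0.0987]
ee_rot: [3.14, -0.009, 3.117]
force: [-0.4, -0.6, -2.7]
width: 0.0572
```

```bash
python3 -m jog '[[6,-2,-10,0,-0.009,0],[0,0,-20,0,0,0],[0,0,-15,0,0,0],[0,0,0,0,0,0]]'; python3 - <<'E'
from h import *
p=status.get_state()["eef_pos"]; print(p)
im=eyes.grab_frame("side")
a=cv2.convertScaleAbs(cv2.resize(im[120:240,280:430],None,fx=4,fy=4,interpolation=cv2.INTER_CUBIC),alpha=1.5)
cv2.imwrite("pics/s7.png",a)
E
```

```text
t: 5.3
eef_pos: [0.5006, -0.0781, 0.0525]
ee_rot: [3.138, 0.001, 3.118]
force: [0.5, 0.0, -2.9]
width: 0.0575
[ 0.50064044 -0.07810411  0.05245959]
```

View pics/s7.png

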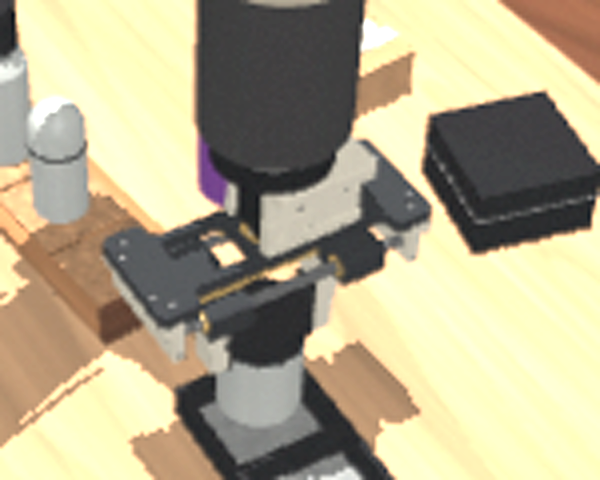

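The jar hangs upright over the left compartment. I'll lower it slowly until it touches.

```bash
python3 -m jog '[[0,-1,-10,0,0,0],[0,0,-8,0,0,0],[0,0,-4,0,0,0],[0,0,-2,0,0,0],[0,0,-1,0,0,0],[0,0,-1,0,0,0]]'
```

```text
t: 5.95
eef_pos: [0.5031, -0.0779, 0.0275]
ee_rot: [3.138, 0.005, 3.12]
force: [0.8, 0.3, -2.5]
width: 0.058
```

```bash
python3 -m jog '[[-2,-1,-2,0,0,0],[0,0,-2,0,0,0],[0,0,-1,0,0,0],[0,0,0,0,0,0]]'
```

```text
t: 6.35
eef_pos: [0.5016, -0.079, 0.0233]
ee_rot: [3.138, 0.007, 3.121]
force: [-0.1, 0.1, -3.5]
width: 0.0576
```

```bash
python3 -m jog '[[0,0,-1.5,0,0,0],[0,0,-1,0,0,0],[0,0,0,0,0,0]]'
```

```text
t: 6.65
eef_pos: [0.5023, -0.0789, 0.0232]
ee_rot: [3.138, 0.009, 3.122]
force: [-0.3, 0.0, -3.2]
width: 0.0579
```

```bash
python3 -m jog '[[0,0,-3,0,-0.008,0],[0,0,-2,0,0,0]]'
```

```text
t: 6.85
eef_pos: [0.5036, -0.0792, 0.0216]
ee_rot: [3.139, 0.019, 3.124]
force: [-12.6, 6.0, 28.0]
width: 0.058
```

Floor contact reached. I'll ease off, level and release.

```bash
python3 -m jog '[[-1,0,1.5,0,0.016,0],[0,0,0,0,0,0]]'
```

```text
t: 7.05
eef_pos: [0.5031, -0.0791, 0.0238]
ee_rot: [3.139, 0.005, 3.124]
force: [0.5, 0.1, -3.6]
width: 0.0579
```

```bash
python3 -m jog '[[0,0,-2,0,0,0],[0,0,0,0,0,0]]'
```

```text
t: 7.25
eef_pos: [0.5027, -0.0792, 0.0216]
ee_rot: [3.139, 0.005, 3.124]
force: [-3.2, 0.8, 6.9]
width: 0.0577
```

```bash
python3 -m jog '[[0,0,0,0,0,0],[0,0,0,0,0,0],[0,0,0,0,0,0],[0,0,0,0,0,0],[0,0,20,0,0,0],[0,0,40,0,0,0],[0,0,40,0,0,0],[0,0,10,0,0,0],[0,0,0,0,0,0]]' 1; python3 -m jog '[[-2,30,0,0,0,0.02],[-2,40,0,0,0,0.02],[-2,40,0,0,0,0.02],[-2,40,0,0,0,0.02],[-2,40,0,0,0,0.02],[-2,30,0,0,0,0.01],[-2,20,0,0,0,0],[0,0,0,0,0,0]]'
```

```text
t: 8.15
eef_pos: [0.502, -0.0798, 0.1333]
ee_rot: [3.141, 0.003, 3.124]
force: [0.8, -0.3, -0.3]
width: 0.0878
t: 8.95
eef_pos: [0.4828, 0.167, 0.1236]
ee_rot: [-3.139, -0.006, -3.05]
force: [-0.7, 0.4, 0.7]
width: 0.0874
```

```bash
python3 -m jog '[[1,6,0,0,0,0],[0,0,-30,0,0,0],[0,0,-30,0,0,0],[0,0,-15,0,0,0],[0,0,-5,0,0,0],[0,0,0,0,0,0]]'; python3 - <<'E'
from h import *
im=eyes.grab_frame("side")
a=cv2.convertScaleAbs(cv2.resize(im[90:270,240:420],None,fx=3.3,fy=3.3,interpolation=cv2.INTER_CUBIC),alpha=1.4)
cv2.imwrite("pics/s8.png",a)
E
```

```text
t: 9.55
eef_pos: [0.4831, 0.1703, 0.0377]
ee_rot: [-3.137, -0.009, -3.052]
force: [-0.4, -0.0, 1.3]
width: 0.0877
```

View pics/s8.png

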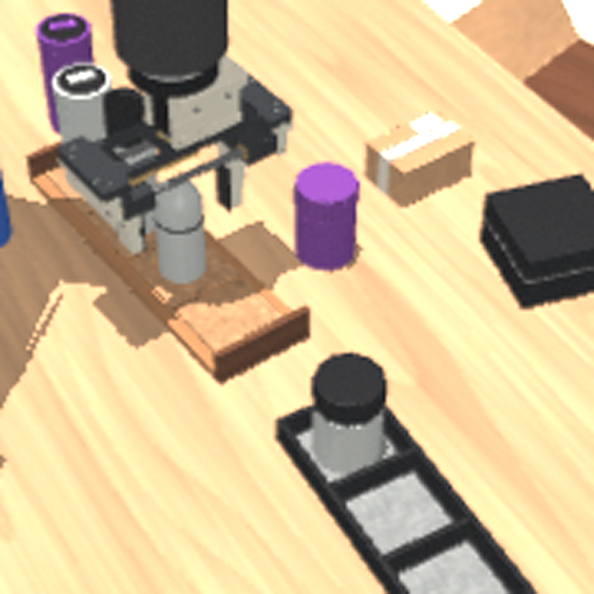

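The jar stands upright in its compartment and the fingers straddle the bullet. Closing on it and lifting.

```bash
python3 -m jog '[[0,3,-2,0,-0.009,0],[0,0,0,0,0,0]]'; python3 -m jog '[[0,0,0,0,0,0],[0,0,0,0,0,0],[0,0,0,0,0,0],[0,0,0,0,0,0],[0,0,0,0,0,0],[0,0,0,0,0,0],[0,0,0,0,0,0]]' 0.3 20
```

```text
t: 9.8
eef_pos: [0.4844, 0.1738, 0.0374]
ee_rot: [-3.138, 0.004, -3.053]
force: [-0.6, 0.1, -0.4]
width: 0.0875
t: 10.5
eef_pos: [0.4853, 0.1749, 0.0395]
ee_rot: [-3.14, 0.007, -3.052]
force: [-0.3, -0.5, -0.1]
width: 0.0436
```

```bash
python3 -m jog '[[0,0,20,0,0,0],[0,0,40,0,0,0],[0,0,40,0,0,0],[0,0,10,0,0,0],[0,0,0,0,0,0]]'; python3 -m jog '[[1,-30,0,0,0,-0.01],[2,-40,0,0,0,-0.02],[2,-40,0,0,0,-0.02],[2,-45,0,0,0,-0.02],[2,-45,0,0,0,-0.02],[2,-45,0,0,0,-0.02],[2,-40,0,0,0,-0.01],[1,-30,0,0,0,0],[0,-10,0,0,0,0],[0,0,0,0,0,0]]'
```

```text
t: 11.0
eef_pos: [0.4822, 0.1728, 0.1502]
ee_rot: [-3.137, 0.0, -3.053]
force: [0.1, -0.3, -2.9]
width: 0.0435
t: 12.0
eef_pos: [0.4857, -0.1636, 0.133]
ee_rot: [-3.136, -0.022, 3.105]
force: [-0.7, 0.1, -2.0]
width: 0.0438
```

```bash
python3 -m jog '[[13,5,0,0,-0.022,0],[0,0,0,0,0,0],[0,0,-20,0,0,0],[0,0,-30,0,0,0],[0,0,-15,0,0,0],[0,0,0,0,0,0]]'
```

```text
t: 12.6
eef_pos: [0.5002, -0.1526, 0.0644]
ee_rot: [-3.138, 0.002, 3.111]
force: [-0.7, -0.5, -2.8]
width: 0.044
```

```bash
python3 -m jog '[[0,-6,-10,0,0,0],[0,0,-12,0,0,0],[0,0,-8,0,0,0],[0,0,-4,0,0,0],[0,0,0,0,0,0]]'
```

```text
t: 13.1
eef_pos: [0.5021, -0.1574, 0.0295]
ee_rot: [-3.138, 0.005, 3.114]
force: [-0.5, 0.4, -1.6]
width: 0.0435
```

```bash
python3 -m jog '[[-2,-1,-3,0,0.005,0],[0,0,0,0,0,0]]';python3 -m jog '[[0,0,-2,0,0,0],[0,0,0,0,0,0]]'
```

```text
t: 13.3
eef_pos: [0.5008, -0.1587, 0.0275]
ee_rot: [-3.138, 0.001, 3.115]
force: [-0.5, -0.2, -2.4]
width: 0.0436
t: 13.5
eef_pos: [0.5018, -0.1591, 0.0275]
ee_rot: [-3.137, 0.003, 3.115]
force: [1.2, 0.7, -2.7]
width: 0.0438
```

```bash
python3 -m jog '[[-1,0,-2.5,0,0,0],[0,0,0,0,0,0]]'
```

```text
t: 13.7
eef_pos: [0.5026, -0.1593, 0.0273]
ee_rot: [-3.136, 0.007, 3.116]
force: [0.6, 0.1, -1.9]
width: 0.0435
```

```bash
python3 -m jog '[[-3,0,-4,0,0.007,0],[0,0,0,0,0,0]]'
```

```text
t: 13.9
eef_pos: [0.5033, -0.1595, 0.0262]
ee_rot: [-3.135, 0.007, 3.118]
force: [0.2, 0.3, -2.6]
width: 0.0439
```

```bash
python3 -m jog '[[-3,0,-4,0,0.007,0]]'
```

```text
t: 14.0
eef_pos: [0.5033, -0.1598, 0.0245]
ee_rot: [-3.134, 0.006, 3.12]
force: [-0.8, 2.9, 29.2]
width: 0.0437
```

```bash
python3 -m jog '[[0,0,0.5,0,0,0]]'
```

```text
t: 14.1
eef_pos: [0.504, -0.1597, 0.0252]
ee_rot: [-3.134, 0.007, 3.12]
force: [-0.7, -0.5, -3.0]
width: 0.0434
```

```bash
python3 -m jog '[[-1,0,-1.5,0,0,0]]'
```

```text
t: 14.2
eef_pos: [0.504, -0.1598, 0.0243]
ee_rot: [-3.134, 0.009, 3.121]
force: [-3.6, 4.9, 20.8]
width: 0.0434
```

```bash
python3 -m jog '[[0,0,0,0,0,0],[0,0,0,0,0,0],[0,0,0,0,0,0],[0,0,0,0,0,0],[0,0,20,0,0,0],[0,0,40,0,0,0],[0,0,40,0,0,0],[0,0,40,0,0,0],[0,0,10,0,0,0],[0,0,0,0,0,0]]' 1; python3 -m jog '[[-2,30,2,0,0,0.01],[-2,40,2,0,0,0.02],[-3,40,2,0,0,0.02],[-3,40,2,0,0,0.02],[-3,40,2,0,0,0.01],[-3,40,2,0,0,0.01],[-3,40,2,0,0,0.01],[-3,40,2,0,0,0.01],[-2,40,2,0,0,0],[-2,30,0,0,0,0],[0,10,0,0,0,0],[0,0,0,0,0,0]]'
```

```text
t: 15.2
eef_pos: [0.4989, -0.1601, 0.1753]
ee_rot: [-3.134, -0.001, 3.119]
force: [-0.6, 0.5, -1.6]
width: 0.0875
t: 16.4
eef_pos: [0.4611, 0.241, 0.1747]
ee_rot: [-3.125, -0.024, -3.055]
force: [0.5, 0.1, -0.3]
width: 0.0877
```

```bash
python3 -m jog '[[16,14,0,0.016,-0.024,0],[0,0,0,0,0,0]]'; python3 - <<'E'
from h import *
im=eyes.grab_frame("side"); print(status.get_state()["eef_pos"],status.get_state()["ee_rot"])
a=cv2.convertScaleAbs(cv2.resize(im[60:260,220:420],None,fx=3,fy=3,interpolation=cv2.INTER_CUBIC),alpha=1.4)
cv2.imwrite("pics/s9.png",a)
E
```

```text
t: 16.6
eef_pos: [0.4777, 0.2542, 0.1729]
ee_rot: [-3.138, 0.001, -3.055]
force: [-0.0, -0.9, -0.4]
width: 0.0875
[0.47680779 0.2533022  0.17270071] [-3.13728718e+00 -2.41286326e-04 -3.05564281e+00]
```

View pics/s9.png

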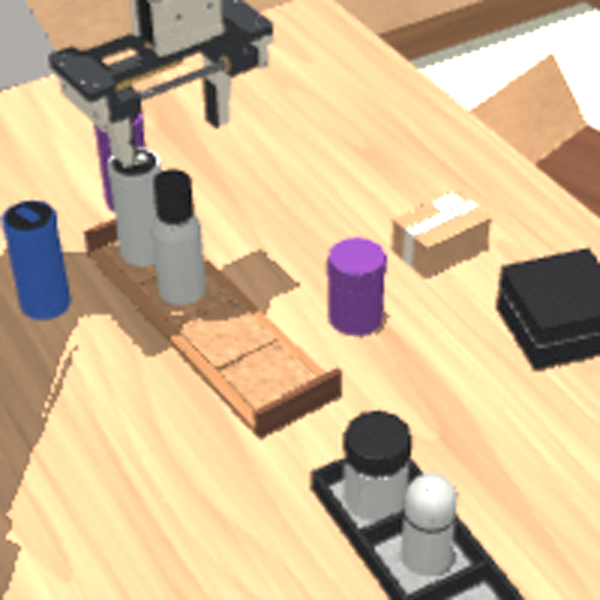

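The jar and bullet stand upright in the two left compartments. Going down on the tall cap.

```bash
python3 -m jog '[[0,1,-25,0,0,0],[0,0,-25,0,0,0],[0,0,-15,0,0,0],[0,0,-8,0,0,0]]'
```

```text
t: 17.05
eef_pos: [0.4786, 0.251, 0.0989]
ee_rot: [-3.14, 0.003, -3.061]
force: [-0.4, 0.4, 0.4]
width: 0.0878
```

```bash
python3 -c "
from h import *
print(status.get_state()['eef_pos'],status.get_state()['ee_rot'])"
```

```text
[0.47862498 0.25104917 0.09891451] [-3.13967589e+00  2.91320027e-03 -3.06060628e+00]
```

```bash
python3 -m jog '[[-1,5,0,0,0,0.01],[0,0,0,0,0,0]]'; python3 -m jog '[[0,0,0,0,0,0],[0,0,0,0,0,0],[0,0,0,0,0,0],[0,0,0,0,0,0],[0,0,0,0,0,0],[0,0,0,0,0,0],[0,0,0,0,0,0]]' 0.25 22
```

```text
t: 17.25
eef_pos: [0.4776, 0.2547, 0.0984]
ee_rot: [-3.138, 0.002, -3.052]
force: [-1.0, 0.1, 0.8]
width: 0.0874
t: 17.95
eef_pos: [0.4789, 0.2561, 0.1016]
ee_rot: [3.141, 0.006, -3.051]
force: [-0.8, 0.3, -1.6]
width: 0.0375
```

```bash
python3 -m jog '[[0,0,20,0,0,0],[0,0,40,0,0,0],[0,0,40,0,0,0],[0,0,30,0,0,0],[0,0,0,0,0,0]]'; python3 -m jog '[[3,-30,2,0,0,-0.01],[3,-40,2,0,0,-0.01],[3,-45,2,0,0,-0.01],[3,-50,2,0,0,-0.01],[3,-50,2,0,0,-0.01],[3,-50,2,0,0,-0.01],[3,-50,2,0,0,-0.01],[3,-50,2,0,0,-0.01],[3,-50,2,0,0,-0.01],[3,-45,2,0,0,-0.01],[2,-40,2,0,0,-0.01],[1,-20,0,0,0,0]]'
```

```text
t: 18.45
eef_pos: [0.4755, 0.2533, 0.2323]
ee_rot: [-3.136, -0.002, -3.052]
force: [0.3, 0.6, -2.3]
width: 0.0372
t: 19.65
eef_pos: [0.4979, -0.2729, 0.2403]
ee_rot: [-3.14, -0.02, 3.122]
force: [-0.3, 0.5, -3.7]
width: 0.0378
```

```bash
python3 -m jog '[[0,25,0,0,-0.015,-0.01],[0,5,0,0,0,0],[0,0,0,0,0,0]]'
```

```text
t: 19.95
eef_pos: [0.4951, -0.2459, 0.2346]
ee_rot: [3.141, -0.013, 3.104]
force: [0.1, -0.2, -2.5]
width: 0.0373
```

```bash
python3 -m jog '[[0,6,0,0,-0.012,0.008],[0,0,-30,0,0,0],[0,0,-35,0,0,0],[0,0,-25,0,0,0],[0,0,-10,0,0,0]]'
```

```text
t: 20.45
eef_pos: [0.4962, -0.2376, 0.1327]
ee_rot: [3.141, 0.005, 3.118]
force: [0.2, -0.4, -1.5]
width: 0.0376
```

```bash
python3 -m jog '[[0,-2,-12,0,0.005,0],[0,0,-12,0,0,0],[0,0,-10,0,0,0],[0,0,-5,0,0,0]]'
```

```text
t: 20.85
eef_pos: [0.4975, -0.2394, 0.0923]
ee_rot: [3.142, 0.002, 3.12]
force: [-0.8, 0.7, -3.0]
width: 0.0376
```

```bash
python3 -m jog '[[-2,0,-3,0,0.002,0]]';python3 -m jog '[[-1,0,-2,0,0.002,0]]'
```

```text
t: 20.95
eef_pos: [0.4967, -0.2401, 0.0901]
ee_rot: [-3.14, 0.002, 3.121]
force: [-0.4, -0.8, 16.3]
width: 0.0373
t: 21.05
eef_pos: [0.4972, -0.2411, 0.09]
ee_rot: [-3.138, 0.003, 3.122]
force: [-2.4, 0.4, 13.8]
width: 0.0376
```

```bash
python3 -m jog '[[0,0,0,0,0,0],[0,0,0,0,0,0],[0,0,0,0,0,0],[0,0,0,0,0,0],[0,0,0,0,0,0],[0,0,20,0,0,0],[0,0,35,0,0,0],[0,0,30,0,0,0],[0,0,0,0,0,0]]' 1; python3 -m jog '[[-1,30,0,0,0,0.01],[-1,40,0,0,0,0.01],[-1,50,0,0,0,0.01],[-1,50,0,0,0,0.01],[-1,50,0,0,0,0.01],[-1,50,0,0,0,0.01],[-1,50,0,0,0,0.01],[-1,50,0,0,0,0.01],[-1,50,0,0,0,0.01],[-1,50,0,0,0,0.01],[-1,50,0,0,0,0.01],[-1,30,0,0,0,0]]'
```

```text
t: 21.95
eef_pos: [0.4979, -0.2416, 0.1793]
ee_rot: [-3.137, 0.004, 3.122]
force: [0.5, 0.4, 0.5]
width: 0.0878
t: 23.15
eef_pos: [0.4808, 0.3119, 0.1768]
ee_rot: [-3.138, 0.006, -3.053]
force: [0.6, -0.2, 0.6]
width: 0.0877
```

```bash
python3 -m jog '[[-8,18,0,0,0.006,0],[0,5,0,0,0,0],[0,0,0,0,0,0]]'; python3 - <<'E'
from h import *
im=eyes.grab_frame("side"); print(status.get_state()["eef_pos"],status.get_state()["ee_rot"])
a=cv2.convertScaleAbs(cv2.resize(im[60:300,210:420],None,fx=2.5,fy=2.5,interpolation=cv2.INTER_CUBIC),alpha=1.4)
cv2.imwrite("pics/s10.png",a)
E
```

```text
t: 23.45
eef_pos: [0.4712, 0.3399, 0.1741]
ee_rot: [-3.137, -0.002, -3.048]
force: [0.1, -0.3, 0.0]
width: 0.0874
[0.47122223 0.33930591 0.17412822] [-3.13645283e+00 -2.33802791e-03 -3.04884331e+00]
```

View pics/s10.png

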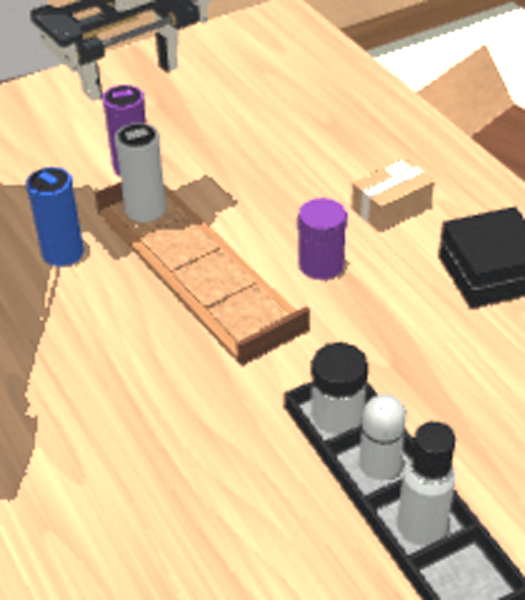

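Three are upright in the box, and the gripper is above the steel tumbler, the last one.

```bash
python3 -m jog '[[0,-3,-30,0,0,0],[0,0,-35,0,0,0],[0,0,-30,0,0,0],[0,0,-15,0,0,0]]'
```

```text
t: 23.9
eef_pos: [0.4739, 0.3332, 0.0647]
ee_rot: [3.141, 0.004, -3.052]
force: [0.2, -0.4, 0.2]
width: 0.0873
```

```bash
python3 -m jog '[[-2,2,-9,0,0.004,0.005],[0,0,0,0,0,0]]'; python3 -m jog '[[0,0,0,0,0,0],[0,0,0,0,0,0],[0,0,0,0,0,0],[0,0,0,0,0,0],[0,0,0,0,0,0],[0,0,0,0,0,0],[0,0,0,0,0,0]]' 0.4 25
```

```text
t: 24.1
eef_pos: [0.4713, 0.3319, 0.0533]
ee_rot: [-3.139, -0.003, -3.05]
force: [-0.7, -0.5, 0.7]
width: 0.0876
t: 24.8
eef_pos: [0.4728, 0.3328, 0.0571]
ee_rot: [3.14, 0.0, -3.05]
force: [-0.1, -0.3, -0.8]
width: 0.0552
```

Width 55.2 mm suggests the pads' tops touch the 56 mm lid instead of the 54 mm body. I'll regrip 6 mm lower.

```bash
python3 -m jog '[[0,0,0,0,0,0],[0,0,0,0,0,0],[0,0,0,0,0,0],[0,1,-7,0,0,0]]' 1; python3 -m jog '[[0,0,-1,0,0,0],[0,0,0,0,0,0],[0,0,0,0,0,0],[0,0,0,0,0,0],[0,0,0,0,0,0],[0,0,0,0,0,0]]' 0.4 25
```

```text
t: 25.2
eef_pos: [0.4737, 0.3347, 0.0511]
ee_rot: [3.138, 0.003, -3.05]
force: [1.0, -0.1, -0.1]
width: 0.0815
t: 25.8
eef_pos: [0.473, 0.3342, 0.0486]
ee_rot: [3.14, 0.001, -3.05]
force: [0.4, 0.8, 0.1]
width: 0.0554
```

```bash
python3 -m jog '[[0,0,0,0,0,0],[0,0,0,0,0,0],[0,0,0,0,0,0]]'; python3 - <<'E'
from h import *
im=eyes.grab_frame("side"); s=status.get_state(); print(s["width"],s["eef_pos"])
a=cv2.convertScaleAbs(cv2.resize(im[60:160,220:320],None,fx=6,fy=6,interpolation=cv2.INTER_CUBIC),alpha=1.4)
cv2.imwrite("pics/s11.png",a)
E
```

```text
t: 26.1
eef_pos: [0.473, 0.3342, 0.0485]
ee_rot: [3.14, 0.001, -3.05]
force: [0.4, -0.8, -0.9]
width: 0.0551
0.05504601324579841 [0.47297059 0.33416111 0.0485222 ]
```

View pics/s11.png

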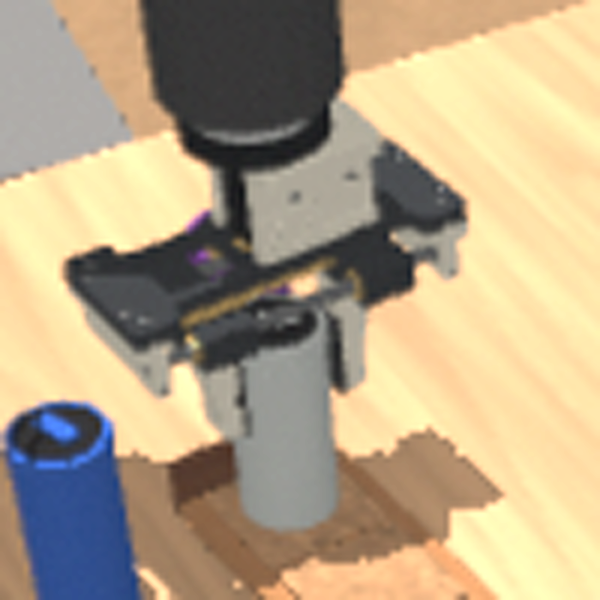

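The fingertips are about 54 mm above the flask's foot, so the grasp is deep enough. Any lower and the gripper body would near the lid's bar. Lifting carefully.

```bash
python3 -m jog '[[0,0,10,0,0,0],[0,0,15,0,0,0],[0,0,15,0,0,0],[0,0,0,0,0,0]]' - 30
```

```text
t: 26.55
eef_pos: [0.472, 0.333, 0.0899]
ee_rot: [-3.141, -0.002, -3.05]
force: [0.8, 0.4, -2.3]
width: 0.055
```

```bash
python3 -m jog '[[0,0,30,0,0,0],[0,0,40,0,0,0],[0,0,40,0,0,0],[0,0,30,0,0,0],[0,0,0,0,0,0]]'; python3 -m jog '[[2,-30,2,0,0,-0.01],[3,-40,2,0,0,-0.01],[3,-45,2,0,0,-0.01],[3,-50,2,0,0,-0.01],[3,-50,2,0,0,-0.01],[3,-50,2,0,0,-0.01],[3,-50,2,0,0,-0.01],[3,-50,2,0,0,-0.01],[3,-50,2,0,0,-0.01],[3,-40,2,0,0,-0.01],[3,-30,2,0,0,-0.01],[0,0,0,0,0,0]]'
```

```text
t: 27.05
eef_pos: [0.4692, 0.3302, 0.2318]
ee_rot: [-3.137, -0.007, -3.052]
force: [-0.1, 0.2, -2.5]
width: 0.055
t: 28.25
eef_pos: [0.4901, -0.1619, 0.239]
ee_rot: [-3.138, -0.024, 3.119]
force: [-1.0, 0.7, -3.6]
width: 0.0552
```

```bash
python3 -m jog '[[2,-30,2,0,-0.024,-0.01],[1,-40,2,0,0,0],[1,-40,2,0,0,0],[1,-30,0,0,0,0],[0,-15,0,0,0,0],[0,0,0,0,0,0]]'
```

```text
t: 28.85
eef_pos: [0.4915, -0.3198, 0.2363]
ee_rot: [3.139, -0.009, 3.108]
force: [-0.4, 0.1, -3.9]
width: 0.0555
```

```bash
python3 -m jog '[[2,0,-20,0,-0.009,0.003],[0,0,-35,0,0,0],[0,0,-35,0,0,0],[0,0,-30,0,0,0],[0,0,-20,0,0,0]]'
```

```text
t: 29.35
eef_pos: [0.4944, -0.3149, 0.0927]
ee_rot: [3.138, 0.005, 3.112]
force: [0.1, 0.1, -3.6]
width: 0.0552
```

```bash
python3 -m jog '[[-1,-5,-10,0,0.005,0],[0,0,-10,0,0,0],[-1,-1,-10,0,0,0],[0,0,-8,0,0,0],[0,0,-4,0,0,0],[0,0,-4,0,0,0]]'
```

```text
t: 29.95
eef_pos: [0.4923, -0.3182, 0.0428]
ee_rot: [3.137, -0.002, 3.115]
force: [0.8, 0.2, -2.6]
width: 0.0552
```

```bash
python3 -m jog '[[1,-2,-4,0,0,0]]';python3 -m jog '[[0,0,-3,0,0,0]]';python3 -m jog '[[0,0,-1.5,0,0,0]]'
```

```text
t: 30.05
eef_pos: [0.4936, -0.3203, 0.039]
ee_rot: [3.137, -0.001, 3.115]
force: [0.4, 0.4, -3.4]
width: 0.0553
t: 30.15
eef_pos: [0.4941, -0.3207, 0.0363]
ee_rot: [3.138, -0.001, 3.115]
force: [-6.7, 2.5, 23.8]
width: 0.0551
t: 30.25
eef_pos: [0.4941, -0.3213, 0.0364]
ee_rot: [3.139, -0.0, 3.115]
force: [-7.4, 4.6, 20.1]
width: 0.0551
```

```bash
python3 -m jog '[[0,0,0.5,0,0,0],[0,0,0,0,0,0],[0,0,0,0,0,0],[0,0,0,0,0,0],[0,0,0,0,0,0],[0,0,10,0,0,0],[0,0,30,0,0,0],[0,0,40,0,0,0],[0,0,40,0,0,0],[0,0,30,0,0,0],[0,0,0,0,0,0]]' 1; python3 -m jog '[[0,-40,0,0,0,0],[0,-40,0,0,0,0],[0,-40,0,0,0,0],[0,-30,0,0,0,0],[0,0,0,0,0,0]]'; python3 - <<'E'
from h import *
a=eyes.grab_frame("side")[180:330,300:450]; b=eyes.grab_frame("top")[130:240,330:480]
a=cv2.resize(a,(400,400),interpolation=cv2.INTER_CUBIC); b=cv2.resize(b,(400,293),interpolation=cv2.INTER_CUBIC)
o=np.zeros((400,800,3),np.uint8); o[:,:400]=a; o[:293,400:]=b
cv2.imwrite("pics/end.png",cv2.convertScaleAbs(o,alpha=1.3))
E
```

```text
t: 31.35
eef_pos: [0.4944, -0.3224, 0.1974]
ee_rot: [3.142, 0.002, 3.116]
force: [0.4, 0.5, 0.6]
width: 0.0877
t: 31.85
eef_pos: [0.4951, -0.4766, 0.2018]
ee_rot: [-3.14, 0.008, 3.121]
force: [0.1, 0.6, -0.6]
width: 0.0875
```

View pics/end.png

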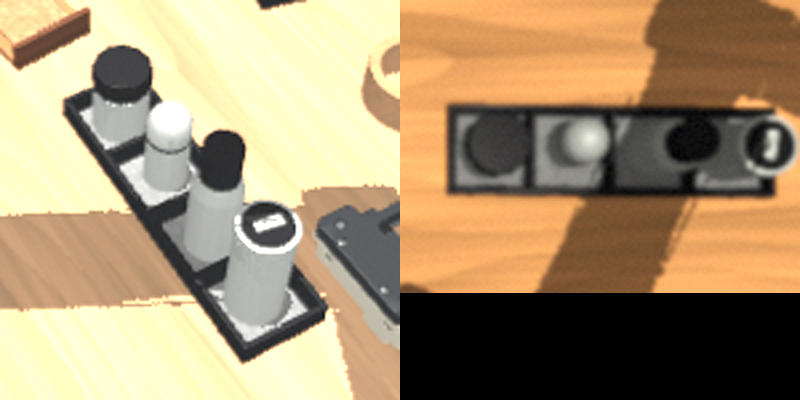

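All four stand upright in their own compartments. From left to right they are jar, bullet, tall and tumbler, the reverse of the rack, and the gripper is clear.

```bash
python3 -c "
from station import workorder; print(workorder.job_done())"
```

```text
the job is handed in; nothing more can be done
None
```

All four flasks are packed in the gift box in reverse order, and I handed the job in at about 32 s. From the rack's left end, the order was tumbler, tall, bullet, jar. In the box, left to right, it is now jar, bullet, tall, tumbler. I left the purple and blue look-alikes alone.

**Last check:** the final side and top pictures show each flask upright in its own compartment, with the gripper open and clear. I set each one down to a light touch, with at most about 29 N read at the wrist.

**What disagreed:**
- **Gripper height:** the pictures showed the open fingertips about 20–30 mm higher than the reported TCP height. I lowered the grasps by about that much and let floor contact decide each placing height.
- **Tumbler width:** it read 55 mm in the grip instead of the expected 54 mm, even after I gripped again a little lower. I did not find the reason, but the hold stayed firm.

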